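# Let the check balls out of the lever-operated feeder

### The arm

A 6-joint arm with a two-finger parallel gripper is mounted at the origin on the work surface. World frame = base frame: x ahead of the robot, y to its left, z up, the work surface at z = 0. Lengths are in m, angles in rad, forces in N, time in s.
With the tool pointing down it reaches from about 0.25 to 0.775 m from the base axis. Payload 4 kg.
Tool frame: the origin (TCP) lies between the finger pads; the fingertips stand 14 mm ahead of it and the grasp point (between the pads) lies 5 mm behind it (robot.nose_length is the distance from the TCP to the fingertips, in m); z points along the fingers, y is the direction in which the jaws open and shut (so a half turn about z gives the same grasp; the last joint's range is limited). The gripper opens to 94 mm and grips with 3 to 60 N. Pads are 16 mm wide; open, the fingers measure 119 mm over their backs; the gripper's body (75 mm by 177 mm) begins 78 mm behind the grasp point.
Start: joints at [1.155, 0.087, 1.371, -0, 1.684, -0.103], TCP at [0.169, 0.523, 0.22] pointing down, gripper open.
Joint ranges: [-3.1, 3.1], [-0.76, 2.03], [0.27, 2.55], [-1.08, 4.22], [0.17, 2.65], [-2.57, 2.57]. Speed limits (rad/s): [2.79, 2.79, 3.14, 3.14, 3.14, 3.14].

### API

Orientations are given as [roll, pitch, yaw] about the fixed x, y, z axes, in that order (R = Rz(yaw) Ry(pitch) Rx(roll)).
In Python, from bench import robot, eyes, finder gives the robot as it stands.
- The arm moves only by the tool play_rows, never from a script. Its argument "rows" is a list of rows, each an object with "linear": the shift along the tool's x, y, z in cm, a list of three; "spin": the turn about the tool's z in degrees. A call has 1 to 12 rows; each row shifts and turns the commanded pose from where the row before left it, along the tool's axes as they then stand; what a row does not reach is not made up. A row lasts 1/12 s, in which the tool goes at most 41.7 mm and 7.16 degrees, less where a joint would pass 70% of its speed; a pose out of reach is approached as far as the arm can. A call with a gripper value outside its range is refused whole. "claw" is the finger opening in cm, from 0 to 9.4, set as the call begins (left out, the last holds). The fingers move at their own pace and stop on an object; the grip force is fixed at half the most. Time passes only in rows, so rows that do not move let the fingers close. It gives the time, the measured TCP pose, the force and the opening at its end, in the units of the state.
- robot.get_obs(): the state, without advancing time (a new reading comes with each control period).
- eyes.snapshot(name): name is "scene" or "top"; returns a dict with "frame" (420x560x3 uint8, red, green, blue), "fx", "fy", "cx", "cy" (pixels), "rvec" (rotation vector, rad) and "tvec" (3), from world to camera coordinates, as OpenCV has them. Camera axes: x right, y down, z forward; pixel columns grow to the right and rows downward; lengths in m; the calibration is good to about 2 mm. A picture is of the moment at which its call begins. There is no depth.
- robot.close_job(): hands the job in, once; it reports no verdict.
Trained networks look in a picture, given as the dict that the camera call returned (one of the last four; its "shot" number tells which), for a name from the list of things; names that differ only in an ending like _2 or _b are one class to them, and where a whole thing is asked for, a point or a joint stands for the part that bears it (a point fixed in the world has none). Each returns a list of dicts, best first, with "conf" (0 to 1); they miss things now and then, are a little off and sometimes report something else, mostly with a low value. They report only what shows in the picture. A call takes as long as a camera call.
- finder.silhouettes(picture, name): "pixels" (420x560 bool, what is visible of it) and "box" ([centre column, centre row, width, height] in pixels, round what is visible of it).
The state is a dict: "time": time; "joint_positions": joint angles; "qvel": joint speeds; "joint_torque": joint torques, N m; "tool_pos": TCP position; "ee_rot": TCP orientation; "wrist_force": force on the tool from outside, world axes, zero at the start; "wrist_torque": the same for the moment, N m; "width": finger opening in m.
Only numpy, scipy, OpenCV 4.12 (cv2) and the standard library are available. Lean on these libraries where they do the work, as an engineer would, in place of code of your own. Each camera call takes 0.05 s, during which the arm holds its last target. There are 200 camera calls.

### The job

Push down on the pad at the long end of the feeder's lever so that its short end raises the heavy slotted flap, and keep it down until all three steel balls have rolled out into the open trough. Then let the lever come back up under control, so that the flap shuts fully and gently instead of dropping, and move away. Only push the lever: do not touch the flap or the balls, do not pull the lever out of its slots, and leave everything else on the bench as it is.

Things in the scene. Friction and masses are not known exactly. Their poses are not given: they have to be found in the camera images.
- feeder: Fixed ball feeder on a grey base plate 10 mm thick. Origin on the work surface, about under the lever's pad; z up, +x level along the lever from pad to flap, +y down the sloping ball channel. In mm: base plate x 165 to 365, y -165 to 175; lever over y = 0, axle at x 190, z 108; fulcrum cheeks x 168 to 212, 122 high; channel centre x 305; covered magazine y -85 to 6; top of the shut flap z 122.
- fulcrum (a point): Middle of the lever's seat: centre of the axle between the two grey cheeks with open-topped slots, 108 mm above the work surface. Fixed on the feeder.
- lever: Loose aluminium bar 20 x 10 mm, 0.22 kg, its greased 12 mm cross axle lying in open slots. Origin at the axle centre; at rest its x (towards the short end) is level, z up, while the bar slopes 0.28 rad, long end high. Short end: round nose 58 mm from the axle, under a lug on the flap. Long end: pad, centre 197 mm from the axle. No spring: the flap's weight brings it back.
- pad_top (a point): Centre of the top face of the pad on the lever's long end (60 mm along the lever, 50 across, 10 thick). At rest 188 mm level from the axle and 59 mm above it, 167 mm over the work surface. It moves on an arc about the axle; some 3 to 8 N press it down. Turned down 0.55 rad it is about 107 mm lower and the flap is open about 0.23 rad.
- flap (a joint): Angle in rad of the heavy dark steel slotted flap (80 x 175 x 26 mm, about 2.6 kg), hinged across its upstream end: 0 shut, grows as it rises, at most 0.6. The skirt below its front edge holds the balls back; they pass from about 0.15 rad on.
- trough (a point): Middle of the floor of the open trough, on the feeder. The trough runs from y 15 to an end stop at y 160 mm of the feeder, is 27 mm wide inside with walls 16 mm high; its floor drops 1 in 10 along +y (60 mm high at y = 0).
- flap_edge (a point): Middle of the top of the flap's front edge, 160 mm from its hinge axis.
- ball0_center (a point): Centre of a bare steel ball, 25 mm diameter, 64 g, first (lowest) in the queue inside the magazine, under the flap, seen through its slot.
- ball0: The same ball; its origin turns with it as it rolls, so use the centre.
- ball1_center (a point): Centre of a bare steel ball, 25 mm diameter, 64 g, second in the queue inside the magazine, under the flap, seen through its slot.
- ball1: The same ball; its origin turns with it as it rolls, so use the centre.
- ball2_center (a point): Centre of a bare steel ball, 25 mm diameter, 64 g, third in the queue inside the magazine, under the flap, seen through its slot.
- ball2: The same ball; its origin turns with it as it rolls, so use the centre.
- bearing_ring: plain steel ring lying flat, 62 mm outside, 16 mm high; bystander, near the lever. Origin at the centre of its underside.
- v_block: dark steel block with a groove in its top, 50 x 40 x 38 mm; bystander, near the lever. Origin at the centre of its underside.
- spirit_bottle: small white bottle, 50 mm diameter, 110 mm tall; bystander. Origin at the centre of its underside.
- gauge_block: plain steel block 35 x 30 x 20 mm; bystander. Origin at the centre of its underside.
- screwdriver: screwdriver lying flat, 180 mm long; bystander.
- mug: white mug 80 mm across, 90 mm tall; bystander. Origin at the centre of its underside.
- test_roller: upright steel roller 40 mm diameter, 45 mm tall; bystander. Origin at the centre of its underside.

How it is judged:
By the outcome, as a careful person would: the job done as asked, in the order asked, and still so for the second after the job is handed in, with the robot touching nothing.
It also fails if it takes over 40 s, if anything falls off the work surface, if the arm or the gripper's body presses on something with over 40 N, if the wrist force passes 120 N, or if a joint passes its speed limit or range.

## Working session

There is one attempt and no reset: what is moved stays moved. The work goes in short steps, Python scripts to look and compute and a tool call to move; the robot and the scene stay as the last step left them, time stands still between calls to the robot, and variables do not carry over. Pictures are saved under pics/ and viewed, about 8 in all and at most 12, crops included, and the job is handed in when it is done.

Besides the shell and the picture viewer there is one more tool, called after "Call:" by a JSON object that holds its "fn" and its "kwargs". play_rows: Moves the arm, as the interface text tells. Its arguments: {"type":"object","properties":{"rows":{"type":"array"},"claw":{"type":"number"}},"required":["rows"]}

```bash
mkdir -p pics
cat > h.py <<'E'
import numpy as np, cv2
from bench import robot, eyes, finder
def cam(p):
    K=np.array([[p['fx'],0,p['cx']],[0,p['fy'],p['cy']],[0,0,1.]]);R=cv2.Rodrigues(np.array(p['rvec'],float))[0];return K,R,np.array(p['tvec'],float).ravel()
def ray(p,u,v,z):
    K,R,t=cam(p);d=R.T@np.linalg.inv(K)@[u,v,1];c=-R.T@t;return c+d*(z-c[2])/d[2]
def proj(p,P):
    K,R,t=cam(p);return cv2.projectPoints(np.array(P,float).reshape(-1,1,3),np.array(p['rvec'],float),t,K,None)[0].reshape(-1,2)
def save(p,n): cv2.imwrite('pics/'+n+'.png',p['frame'][:,:,::-1])
E
python3 - <<'E'
from h import *
s=eyes.snapshot('scene');t=eyes.snapshot('top')
cv2.imwrite('pics/a.png',s['frame'][:,:,::-1]);cv2.imwrite('pics/b.png',t['frame'][:,:,::-1])
for p,n in((s,'scene'),(t,'top')):
    K,R,tt=cam(p);print(n,-R.T@tt,R[2],K[0,0])
    for q in ['feeder','lever','pad_top','flap','ball0','ball1','ball2','bearing_ring','v_block']:
        for d in finder.silhouettes(p,q)[:2]: 
            v,u=np.nonzero(d['pixels']);print(n,q,round(d['conf'],2),np.round(d['box']),np.round([u.mean(),v.mean()],1))
print(robot.get_obs())
E
```

```text
scene [ 1.09868906 -0.81702272  1.29435602] [-0.34107637  0.53781444 -0.77098803] 496.00231686042184
scene feeder 0.94 [294. 224. 105. 100.] [297.3 225.3]
scene feeder 0.39 [206. 335.  58.  25.] [197.6 332.3]
scene lever 0.87 [243. 221.  86.  25.] [234.9 221.2]
scene pad_top 0.94 [242. 219.  85.  30.] [235.2 221. ]
scene flap 0.69 [313. 215.  58.  51.] [313.5 214.3]
scene ball0 0.64 [314. 215.  60.  52.] [313.5 214.5]
scene ball0 0.57 [243. 222.  88.  31.] [235.7 221. ]
scene ball1 0.64 [314. 215.  60.  52.] [313.5 214.5]
scene ball1 0.57 [243. 222.  88.  31.] [235.7 221. ]
scene ball2 0.64 [314. 215.  60.  52.] [313.5 214.5]
scene ball2 0.57 [243. 222.  88.  31.] [235.7 221. ]
scene v_block 0.86 [262. 265.  22.  20.] [262.4 263.7]
scene v_block 0.26 [295. 226. 102. 101.] [297.3 225.1]
top [0.35093439 0.01377322 1.33336747] [ 0.16454608 -0.00240192 -0.98636647] 383.2666564583636
top feeder 0.96 [269. 204.  92. 118.] [268.2 203. ]
top lever 0.84 [314. 225.  76.  48.] [320.4 227.5]
top pad_top 0.56 [316. 224.  76.  51.] [320.  227.4]
top pad_top 0.52 [152. 212.  35.  25.] [151. 211.]
t
[... 222 characters left out ...]
. 203.  20.  18.] [323. 203.]
{'time': 1.0, 'joint_positions': array([ 1.15490357e+00,  8.71966809e-02,  1.37067520e+00,  4.06152003e-05,
        1.68359417e+00, -1.03128787e-01]), 'qvel': array([-0.00146483,  0.00040233,  0.00014215, -0.00079079,  0.00091682,
        0.000619  ]), 'joint_torque': array([ 2.18645805e-04, -3.40029788e+01, -3.02616441e+01,  7.20703905e-02,
        2.32872408e-02, -3.81277047e-06]), 'tool_pos': array([0.16924785, 0.52334292, 0.21952029]), 'ee_rot': array([ 3.14146257e+00, -2.71094166e-05,  2.82883326e+00]), 'wrist_force': array([ 0.05359522,  0.30410961, -0.08389896]), 'wrist_torque': array([ 0.02079499, -0.00593658,  0.02026119]), 'width': 0.09394535299861595}
```

View pics/a.png

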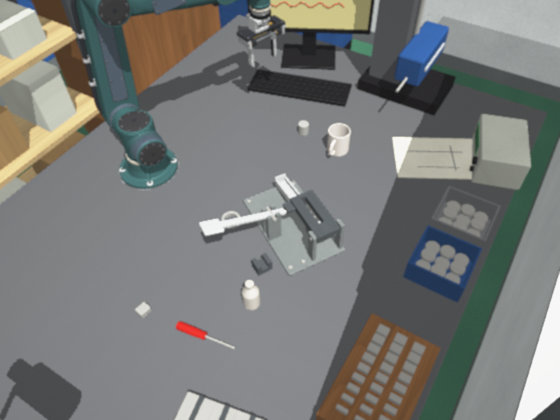

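View pics/b.png

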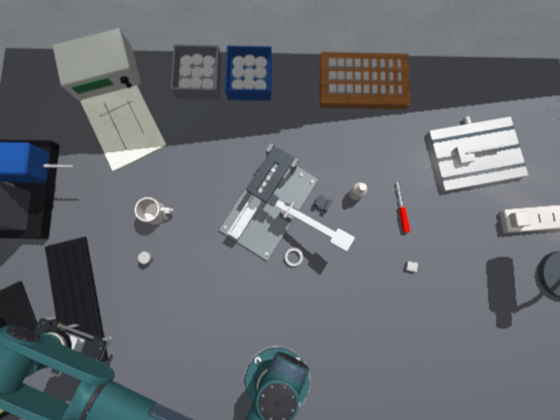

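The scene view shows the pad at about (213,227) and the feeder at (297,225). In the top view the pad is at about (342,240), with the ring at (293,257) and the V-block at (323,204). I'll crop both views to fit the pose.

Run:
```python
from h import *
s=eyes.snapshot('scene');t=eyes.snapshot('top')
a=s['frame'][165:285,190:350];b=t['frame'][135:275,210:365]
a=cv2.resize(a,None,fx=4,fy=4,interpolation=2)[:,:,::-1];b=cv2.resize(b,None,fx=4,fy=4,interpolation=2)[:,:,::-1]
cv2.imwrite('pics/c.png',a);cv2.imwrite('pics/d.png',b)
```

```text
(no output)
```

View pics/c.png

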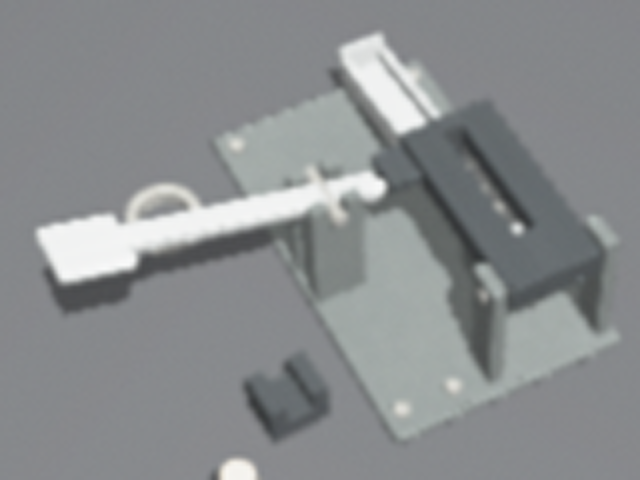

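View pics/d.png

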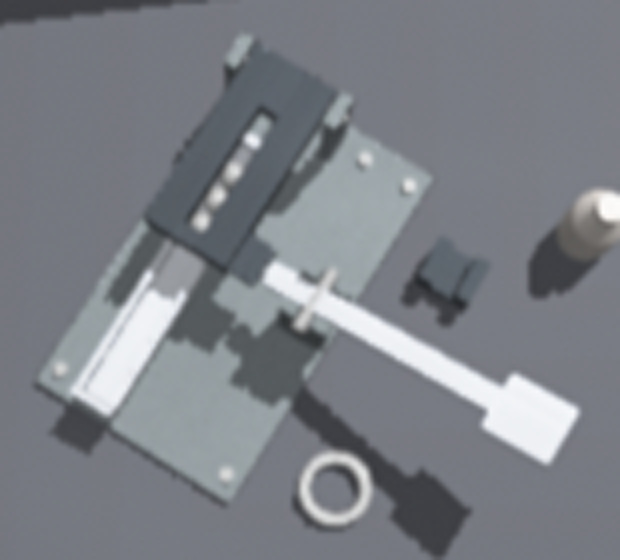

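```bash
cat > fit.py <<'E'
from h import *
from scipy.optimize import least_squares
s=eyes.snapshot('scene');t=eyes.snapshot('top')
o,i=(-26.8,175.3),(30.8,158.7)
T=[((165,-165,10),(432,180)),((165,175,10),(228,503)),((365,175,10),(38,382)),((o[0],25,o[1]),(548,465)),((o[0],-25,o[1]),(580,410)),((i[0],25,i[1]),(482,428)),((i[0],-25,i[1]),(515,373))]
S=[((165,175,10),(213,137)),((165,-165,10),(398,440)),((365,-165,10),(618,338)),((o[0],25,o[1]),(38,232))]
def W(P,q):
    P=np.array(P,float)/1000;c,n=np.cos(q[2]),np.sin(q[2]);return np.c_[c*P[:,0]-n*P[:,1]+q[0],n*P[:,0]+c*P[:,1]+q[1],P[:,2]]
def f(q):
    r=[]
    for p,L,off in((t,T,(210,135)),(s,S,(190,165))):
        r.append(proj(p,W([a for a,_ in L],q))-(np.array([b for _,b in L])/4+off-.4))
    return np.concatenate(r).ravel()
E
python3 - <<'E'
from fit import *
b=min((least_squares(f,[.4,.1,y],loss='soft_l1') for y in np.arange(-3,3.2,1)),key=lambda r:r.cost)
print(b.x,np.round(f(b.x).reshape(-1,2),1))
q=b.x;print('pad',W([(2,0,167),(190,0,108),(-5,0,60),(305,0,100)],q))
for n,z in(('bearing_ring',.008),('v_block',.02),('spirit_bottle',.05)):
    for d in finder.silhouettes(t,n)[:1]:
        v,u=np.nonzero(d['pixels']);print(n,ray(t,u.mean(),v.mean(),z))
print(ray(t,293,257,.008))
E
```

```text
[ 0.45081983 -0.19159223  1.03006908] [[ 0.5 -1. ]
 [ 0.4  0.4]
 [-1.  -0.2]
 [-0.2 -0.2]
 [ 0.1 -0.5]
 [-0.9 -0.7]
 [-0.9 -0.7]
 [-1.8  0.8]
 [-1.4  0.2]
 [-0.2 -0. ]
 [-1.7 -1.4]]
pad [[ 0.45184935 -0.18987756  0.167     ]
 [ 0.54862416 -0.02869866  0.108     ]
 [ 0.44824603 -0.1958789   0.06      ]
 [ 0.60782152  0.06989481  0.1       ]]
bearing_ring [ 0.39930894 -0.0531929   0.008     ]
v_block [ 0.585292   -0.14980851  0.02      ]
spirit_bottle [0.57845136 0.03897772 0.05      ]
[ 0.3999812  -0.04908221  0.008     ]
```

The pose fit agrees to about 1–2 px. The pad centre is at (0.452, -0.190, 0.167), and the lever direction is yaw 1.03. I'll move above the pad with the fingers closed.

Call:
{"fn": "play_rows", "kwargs": {"rows": [{"linear": [-1, -1.2, -0.5], "spin": 0}, {"linear": [-2, -2.4, -0.5], "spin": 0}, {"linear": [-2.1, -2.5, -0.5], "spin": 0}, {"linear": [-2.1, -2.5, -0.5], "spin": 0}, {"linear": [-2.1, -2.5, -0.5], "spin": 0}, {"linear": [-2.1, -2.5, -0.5], "spin": 0}, {"linear": [-2.1, -2.5, 0], "spin": 0}, {"linear": [-2.1, -2.5, 0], "spin": 0}, {"linear": [-2.1, -2.5, 0], "spin": 0}, {"linear": [-2.1, -2.5, 0], "spin": 0}, {"linear": [-2.1, -2.5, 0], "spin": 0}, {"linear": [-2.1, -2.5, 0], "spin": 0}], "claw": 0}}

```text
time: 2.35
tool_pos: [0.3098, 0.1759, 0.2498]
ee_rot: [3.141, 0.001, 2.829]
wrist_force: [0.9, -0.4, 0.0]
width: 0.0175
```

Call:
{"fn": "play_rows", "kwargs": {"rows": [{"linear": [-2.1, -2.5, 0], "spin": 0}, {"linear": [-2.1, -2.5, 0], "spin": 0}, {"linear": [-2.1, -2.5, 0], "spin": 0}, {"linear": [-2.1, -2.5, 0], "spin": 0}, {"linear": [-2.1, -2.5, 0], "spin": 0}, {"linear": [-2.1, -2.5, 0], "spin": 0}, {"linear": [-2.1, -2.5, 0], "spin": 0}, {"linear": [-2.1, -2.5, 0], "spin": 0}, {"linear": [-2.1, -2.5, 0], "spin": 0}, {"linear": [-2.1, -2.5, 0], "spin": 0}, {"linear": [-2.1, -2.5, 0], "spin": 0}, {"linear": [-2.0, -2.4, 0], "spin": 0}]}}

```text
time: 3.35
tool_pos: [0.4568, -0.1862, 0.2495]
ee_rot: [3.141, 0.0, 2.828]
wrist_force: [1.2, 0.9, -0.1]
width: 0.0005
```

Run:
```python
from h import *
o=robot.get_obs();print(o['time'],o['tool_pos'],o['ee_rot'],o['wrist_force'],o['width'])
s=eyes.snapshot('scene');t=eyes.snapshot('top')
a=s['frame'][120:300,170:350];b=t['frame'][135:315,210:390]
cv2.imwrite('pics/e.png',cv2.resize(np.hstack([a,b]),None,fx=2.2,fy=2.2)[:,:,::-1])
tip=o['tool_pos']-[0,0,.014]
for p,off in((s,(170,120)),(t,(390-180-180,135))):print((proj(p,[tip,[.452,-.190,.167]])-off)*2.2)
```

```text
3.35 [ 0.45675379 -0.18622097  0.24948942] [3.14149180e+00 3.93519757e-04 2.82813262e+00] [ 1.24738162  0.94538529 -0.14642948] 0.00047149883904455534
[[ 86.72291177 197.94390768]
 [ 88.82873814 231.68138746]]
[[692.38526775 220.07695357]
 [686.20697164 228.15085911]]
```

View pics/e.png

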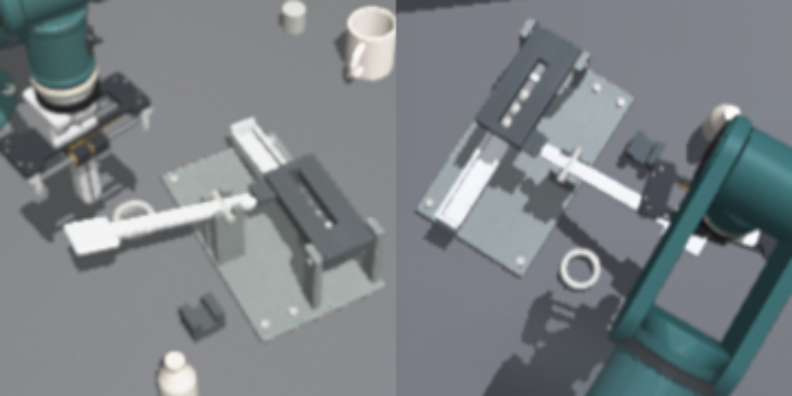

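The tip sits over the pad in both views: left panel (88,198) above the pad at (89,235), right panel near (690,240). I'll descend close to it.

Call:
{"fn": "play_rows", "kwargs": {"rows": [{"linear": [0, -0.1, 0.5], "spin": 0}, {"linear": [0, -0.1, 0.8], "spin": 0}, {"linear": [0, 0, 0.8], "spin": 0}, {"linear": [0, 0, 0.8], "spin": 0}, {"linear": [0, 0, 0.8], "spin": 0}, {"linear": [0, 0, 0.8], "spin": 0}, {"linear": [0, 0, 0.5], "spin": 0}, {"linear": [0, 0, 0.3], "spin": 0}, {"linear": [0, 0, 0.2], "spin": 0}, {"linear": [0, 0, 0.2], "spin": 0}, {"linear": [0, 0, 0.2], "spin": 0}, {"linear": [0, 0, 0.2], "spin": 0}]}}

```text
time: 4.45
tool_pos: [0.456, -0.1865, 0.1887]
ee_rot: [-3.141, 0.001, 2.829]
wrist_force: [0.5, -0.1, 0.4]
width: 0.0001
```

Call:
{"fn": "play_rows", "kwargs": {"rows": [{"linear": [0, -0.2, 0.2], "spin": 0}, {"linear": [0, -0.2, 0.2], "spin": 0}, {"linear": [0, -0.1, 0.2], "spin": 0}, {"linear": [0, -0.1, 0.3], "spin": 0}, {"linear": [0, -0.1, 0.3], "spin": 0}, {"linear": [0, -0.1, 0.4], "spin": 0}, {"linear": [0, -0.1, 0.4], "spin": 0}, {"linear": [0, -0.1, 0.4], "spin": 0}, {"linear": [0, -0.1, 0.4], "spin": 0}, {"linear": [0, -0.1, 0.4], "spin": 0}, {"linear": [0, 0, 0.4], "spin": 0}, {"linear": [0, 0, 0.4], "spin": 0}]}}

```text
time: 5.45
tool_pos: [0.4521, -0.198, 0.1482]
ee_rot: [-3.141, 0.0, 2.829]
wrist_force: [-1.1, -2.0, 3.4]
width: 0.0002
```

Run:
```python
from h import *
s=eyes.snapshot('scene')
cv2.imwrite('pics/f.png',cv2.resize(s['frame'][150:300,170:350],None,fx=3,fy=3)[:,:,::-1])
```

```text
(no output)
```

View pics/f.png

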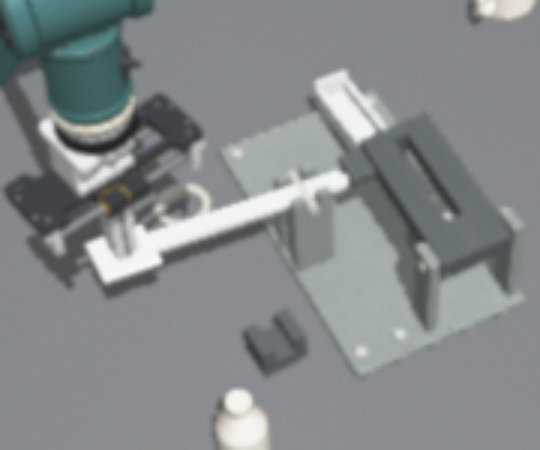

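The tip is on the pad at (125,252), the lever is turning, and the flap has started to lift. The wrist reads 3.4 N. I'll keep pushing.

Call:
{"fn": "play_rows", "kwargs": {"rows": [{"linear": [0, 0, 0.5], "spin": 0}, {"linear": [0, 0, 0.5], "spin": 0}, {"linear": [0, 0, 0.5], "spin": 0}, {"linear": [0, 0, 0.5], "spin": 0}, {"linear": [0, 0, 0.5], "spin": 0}, {"linear": [0, 0.1, 0.5], "spin": 0}, {"linear": [0, 0.1, 0.5], "spin": 0}, {"linear": [0, 0.1, 0.5], "spin": 0}, {"linear": [0, 0.1, 0.5], "spin": 0}, {"linear": [0, 0.1, 0.5], "spin": 0}, {"linear": [0, 0.1, 0.5], "spin": 0}, {"linear": [0, 0.1, 0.5], "spin": 0}]}}

```text
time: 6.5
tool_pos: [0.4543, -0.191, 0.088]
ee_rot: [-3.141, 0.0, 2.829]
wrist_force: [-0.2, -2.1, 3.2]
width: 0.0004
```

Call:
{"fn": "play_rows", "kwargs": {"rows": [{"linear": [0, 0.1, 0.4], "spin": 0}, {"linear": [0, 0.1, 0.3], "spin": 0}, {"linear": [0, 0, 0.2], "spin": 0}, {"linear": [0, 0, 0.1], "spin": 0}, {"linear": [0, 0, 0], "spin": 0}, {"linear": [0, 0, 0], "spin": 0}, {"linear": [0, 0, 0], "spin": 0}, {"linear": [0, 0, 0], "spin": 0}, {"linear": [0, 0, 0], "spin": 0}, {"linear": [0, 0, 0], "spin": 0}, {"linear": [0, 0, 0], "spin": 0}, {"linear": [0, 0, 0], "spin": 0}]}}

```text
time: 7.5
tool_pos: [0.4551, -0.1889, 0.0786]
ee_rot: [3.141, 0.0, 2.829]
wrist_force: [0.3, -0.5, 3.0]
width: 0.0007
```

Run:
```python
from h import *
s=eyes.snapshot('scene');t=eyes.snapshot('top')
a=s['frame'][150:300,190:340];b=t['frame'][130:280,210:360]
cv2.imwrite('pics/g.png',cv2.resize(np.hstack([a,b]),None,fx=2.6,fy=2.6,interpolation=2)[:,:,::-1])
```

```text
(no output)
```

View pics/g.png

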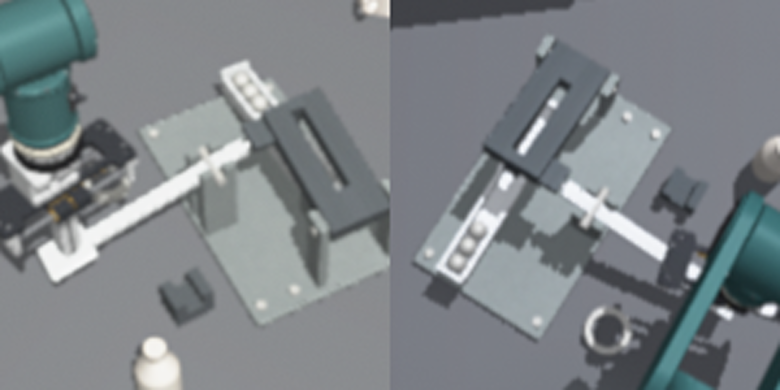

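All three balls are in the open trough: left panel (242,75), (248,90), (258,103), right panel (458,268), (468,248), (480,230). The slot is empty. I'll let the lever up slowly, back along the arc.

Call:
{"fn": "play_rows", "kwargs": {"rows": [{"linear": [0, 0, -0.1], "spin": 0}, {"linear": [0, 0, -0.2], "spin": 0}, {"linear": [0, -0.1, -0.2], "spin": 0}, {"linear": [0, 0, -0.2], "spin": 0}, {"linear": [0, -0.1, -0.2], "spin": 0}, {"linear": [0, 0, -0.2], "spin": 0}, {"linear": [0, -0.1, -0.2], "spin": 0}, {"linear": [0, 0, -0.2], "spin": 0}, {"linear": [0, -0.1, -0.2], "spin": 0}, {"linear": [0, 0, -0.2], "spin": 0}, {"linear": [0, -0.1, -0.2], "spin": 0}, {"linear": [0, 0, -0.2], "spin": 0}]}}

```text
time: 8.6
tool_pos: [0.4533, -0.194, 0.1017]
ee_rot: [3.142, -0.0, 2.829]
wrist_force: [0.6, -0.3, 1.7]
width: 0.0001
```

Call:
{"fn": "play_rows", "kwargs": {"rows": [{"linear": [0, 0, -0.2], "spin": 0}, {"linear": [0, -0.1, -0.2], "spin": 0}, {"linear": [0, 0, -0.2], "spin": 0}, {"linear": [0, -0.1, -0.2], "spin": 0}, {"linear": [0, 0, -0.2], "spin": 0}, {"linear": [0, 0, -0.2], "spin": 0}, {"linear": [0, 0, -0.2], "spin": 0}, {"linear": [0, 0, -0.2], "spin": 0}, {"linear": [0, 0, -0.2], "spin": 0}, {"linear": [0, 0, -0.2], "spin": 0}, {"linear": [0, 0, -0.2], "spin": 0}, {"linear": [0, 0, -0.2], "spin": 0}]}}

```text
time: 9.6
tool_pos: [0.4526, -0.1959, 0.1256]
ee_rot: [-3.142, -0.0, 2.829]
wrist_force: [0.0, -1.4, 2.2]
width: -0.0
```

Call:
{"fn": "play_rows", "kwargs": {"rows": [{"linear": [0, 0, -0.2], "spin": 0}, {"linear": [0, 0, -0.2], "spin": 0}, {"linear": [0, 0, -0.2], "spin": 0}, {"linear": [0, 0, -0.2], "spin": 0}, {"linear": [0, 0, -0.2], "spin": 0}, {"linear": [0, 0, -0.2], "spin": 0}, {"linear": [0, 0, -0.2], "spin": 0}, {"linear": [0, 0.1, -0.2], "spin": 0}, {"linear": [0, 0, -0.2], "spin": 0}, {"linear": [0, 0, -0.2], "spin": 0}, {"linear": [0, 0.1, -0.2], "spin": 0}, {"linear": [0, 0, -0.1], "spin": 0}]}}

```text
time: 10.6
tool_pos: [0.4533, -0.1941, 0.1489]
ee_rot: [-3.141, 0.0, 2.829]
wrist_force: [-0.5, 0.0, 1.8]
width: 0.0003
```

Call:
{"fn": "play_rows", "kwargs": {"rows": [{"linear": [0, 0, -0.1], "spin": 0}, {"linear": [0, 0, -0.1], "spin": 0}, {"linear": [0, 0.1, -0.1], "spin": 0}, {"linear": [0, 0, -0.1], "spin": 0}, {"linear": [0, 0, -0.1], "spin": 0}, {"linear": [0, 0, -0.1], "spin": 0}, {"linear": [0, 0.1, -0.1], "spin": 0}, {"linear": [0, 0, -0.1], "spin": 0}, {"linear": [0, 0, -0.1], "spin": 0}, {"linear": [0, 0, -0.1], "spin": 0}, {"linear": [0, 0.1, -0.1], "spin": 0}, {"linear": [0, 0, -0.1], "spin": 0}]}}

```text
time: 11.6
tool_pos: [0.4543, -0.191, 0.1606]
ee_rot: [3.142, -0.0, 2.829]
wrist_force: [-0.4, -1.1, 2.2]
width: 0.0006
```

Call:
{"fn": "play_rows", "kwargs": {"rows": [{"linear": [0, 0, -0.1], "spin": 0}, {"linear": [0, 0, -0.1], "spin": 0}, {"linear": [0, 0.1, -0.1], "spin": 0}, {"linear": [0, 0, -0.1], "spin": 0}, {"linear": [0, 0, -0.1], "spin": 0}, {"linear": [0, 0, -0.1], "spin": 0}, {"linear": [0, 0.1, -0.1], "spin": 0}, {"linear": [0, 0, -0.1], "spin": 0}, {"linear": [0, 0, -0.1], "spin": 0}, {"linear": [0, 0, -0.1], "spin": 0}, {"linear": [0, 0, -0.1], "spin": 0}, {"linear": [0, 0, -0.1], "spin": 0}]}}

```text
time: 12.6
tool_pos: [0.455, -0.1888, 0.1724]
ee_rot: [3.141, -0.0, 2.829]
wrist_force: [0.3, 1.2, 1.1]
width: 0.0007
```

Call:
{"fn": "play_rows", "kwargs": {"rows": [{"linear": [0, 0, -0.1], "spin": 0}, {"linear": [0, 0, -0.1], "spin": 0}, {"linear": [0, 0, -0.1], "spin": 0}, {"linear": [0, 0, -0.1], "spin": 0}, {"linear": [0, 0, -0.1], "spin": 0}, {"linear": [0, 0, -0.1], "spin": 0}, {"linear": [0, 0, -0.1], "spin": 0}, {"linear": [0, 0, -0.1], "spin": 0}, {"linear": [0, 0, -0.1], "spin": 0}, {"linear": [0, 0, -0.1], "spin": 0}, {"linear": [0, 0, -0.1], "spin": 0}, {"linear": [0, 0, -0.1], "spin": 0}]}}

```text
time: 13.6
tool_pos: [0.4548, -0.1892, 0.1844]
ee_rot: [-3.142, -0.0, 2.829]
wrist_force: [-0.1, 0.9, 0.5]
width: 0.0006
```

Call:
{"fn": "play_rows", "kwargs": {"rows": [{"linear": [0, 0, -0.1], "spin": 0}, {"linear": [0, 0, -0.1], "spin": 0}, {"linear": [0, 0, -0.1], "spin": 0}, {"linear": [0, 0, -0.1], "spin": 0}, {"linear": [0, 0, -0.1], "spin": 0}, {"linear": [0, 0, -0.1], "spin": 0}, {"linear": [0, 0, -0.2], "spin": 0}, {"linear": [0, 0, -0.3], "spin": 0}, {"linear": [0, 0, -0.4], "spin": 0}, {"linear": [0, 0, -0.5], "spin": 0}, {"linear": [0, 0, -0.8], "spin": 0}, {"linear": [0, 0, -1.0], "spin": 0}]}}

```text
time: 14.6
tool_pos: [0.4547, -0.189, 0.2229]
ee_rot: [3.141, -0.001, 2.829]
wrist_force: [0.2, -0.3, -0.1]
width: 0.0
```

Call:
{"fn": "play_rows", "kwargs": {"rows": [{"linear": [0, 0, -1], "spin": 0}, {"linear": [0, 0, -1.5], "spin": 0}, {"linear": [0, -1, -1], "spin": 0}, {"linear": [0, -2, -1], "spin": 0}, {"linear": [0, -2, 0], "spin": 0}, {"linear": [0, -2, 0], "spin": 0}, {"linear": [0, -2, 0], "spin": 0}, {"linear": [0, -2, 0], "spin": 0}, {"linear": [0, -2, 0], "spin": 0}, {"linear": [0, -1, 0], "spin": 0}, {"linear": [0, 0, 0], "spin": 0}, {"linear": [0, 0, 0], "spin": 0}]}}

```text
time: 15.6
tool_pos: [0.4117, -0.3226, 0.2677]
ee_rot: [3.141, 0.0, 2.828]
wrist_force: [-0.3, -0.3, -0.6]
width: 0.0003
```

Run:
```python
from h import *
s=eyes.snapshot('scene');t=eyes.snapshot('top')
a=s['frame'][150:300,190:340];b=t['frame'][130:280,210:360]
cv2.imwrite('pics/i.png',cv2.resize(np.hstack([a,b]),None,fx=2.6,fy=2.6,interpolation=2)[:,:,::-1])
print(robot.get_obs()['wrist_force'])
```

```text
[ 0.16561363  0.28170056 -0.40215157]
```

View pics/i.png

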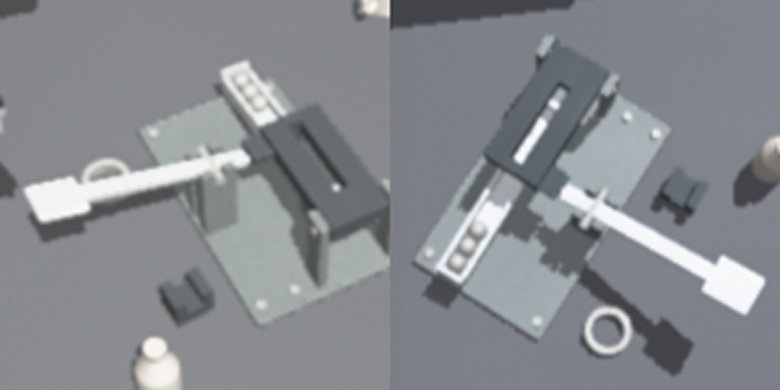

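Run:
```python
from h import *
for c,f,(x0,x1,y0,y1) in(('scene','a',(190,350,165,300)),('top','b',(210,365,135,275))):
    o=cv2.imread(f'pics/{f}.png')[:,:,::-1];n=eyes.snapshot(c)['frame']
    d=np.abs(o.astype(int)-n).max(2)[y0:y1,x0:x1];v,u=np.nonzero(d>40)
    k,l,st,ce=cv2.connectedComponentsWithStats((d>40).astype(np.uint8))
    print(c,[(list(s[:5]+[x0,y0,0,0,0])) for s in st[1:]])
```

```text
scene [[np.int64(280), np.int64(182), np.int64(11), np.int64(11), np.int64(33)], [np.int64(287), np.int64(182), np.int64(2), np.int64(2), np.int64(3)], [np.int64(190), np.int64(187), np.int64(1), np.int64(4), np.int64(4)], [np.int64(291), np.int64(187), np.int64(2), np.int64(2), np.int64(3)], [np.int64(190), np.int64(192), np.int64(2), np.int64(3), np.int64(5)], [np.int64(190), np.int64(197), np.int64(1), np.int64(2), np.int64(2)], [np.int64(283), np.int64(208), np.int64(1), np.int64(1), np.int64(1)], [np.int64(273), np.int64(209), np.int64(2), np.int64(1), np.int64(2)], [np.int64(260), np.int64(212), np.int64(1), np.int64(1), np.int64(1)], [np.int64(190), np.int64(214), np.int64(7), np.int64(12), np.int64(54)], [np.int64(241), np.int64(216), np.int64(2), np.int64(1), np.int64(2)], [np.int64(314), np.int64(216), np.int64(1), np.int64(1), np.int64(1)], [np.int64(216), np.int64(218), np.int64(2), np.int64(1), np.int64(2)], [np.int64(211), np.int64(219), np.int64(1), np.int64(1), np.int64(1)]]
top [[np.int64(257), np.int64(175), np.int64(13), np.int64(18), np.int64(70)], [np.int64(276),
[... 497 characters left out ...]
(303), np.int64(221), np.int64(4), np.int64(3), np.int64(4)], [np.int64(308), np.int64(224), np.int64(1), np.int64(1), np.int64(1)], [np.int64(310), np.int64(225), np.int64(1), np.int64(1), np.int64(1)], [np.int64(312), np.int64(226), np.int64(3), np.int64(2), np.int64(3)], [np.int64(319), np.int64(230), np.int64(1), np.int64(1), np.int64(1)], [np.int64(336), np.int64(229), np.int64(2), np.int64(2), np.int64(2)], [np.int64(321), np.int64(231), np.int64(1), np.int64(1), np.int64(1)], [np.int64(326), np.int64(234), np.int64(1), np.int64(1), np.int64(1)], [np.int64(328), np.int64(235), np.int64(1), np.int64(1), np.int64(1)], [np.int64(330), np.int64(241), np.int64(1), np.int64(1), np.int64(1)]]
```

The flap and lever outlines match the first pictures to under a pixel, apart from a faint edge along the lever from play in its slots. I'll hand in.

```bash
python3 -c "
from bench import robot
print(robot.close_job())"
```

```text
the job is handed in; nothing more can be done
None
```

All three balls are in the open trough, the flap is shut again, and the arm is clear of everything. I handed the job in just after 15.6 s of the 40 s allowed.

- **Push:** I pressed the pad with closed fingers along its arc, about 110 mm down. The wrist read about 3 N while the flap was open. Both cameras showed three balls in the trough and the flap's slot empty before I let go.
- **Release:** I let the lever up over about 6 s, slowing to about 12 mm/s near the end. The upward wrist force fell from 2.2 N to about zero by the last rows. I then lifted off and moved about 14 cm sideways.
- **Last checks:** Compared with the first pictures, the flap shows no visible change. The lever is back at rest to under a pixel, with only a faint edge difference, which I put down to play in its slots. The ring and V-block did not move. I did not compare the other bystanders before and after, but the arm never went near them.

One detection disagreed along the way: the network put the bottle in the wrong place. I ignored it, as it did not affect the moves.

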